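# Power up the light base, set its iris and stand a vial on it

## Task

Get the battery light base ready to inspect a vial: first fit the orange cell in its bay, flat end against the spring contact and then the plus end pressed down until the clips hold it. Then turn the slim black iris ring counter-clockwise until its white line meets the red line of the scale, without pressing on the fixed rings above and below it. Last, stand the red-capped vial upright in the middle of the window; do not disturb the other vials or the beaker.

Things in the scene. Friction and masses are not known exactly. Their poses are not given: they have to be found in the camera images.
- light_base: Grey metal battery light base, fixed to the bench, 130 (its x) by 165 (its y) by 30 mm tall (deck at z = 30 mm); origin at the centre of its underside. On the deck: the round optic column, its vertical axis at (0, +40) mm, and the black battery bay at y = -48 mm, its length along x. Base and bay do not tilt.
- battery_bay: Open-topped black battery bay on the light base; origin = centre of a fully seated cell (46.5 mm above the bench), x axis along the bay to its plus end, z up. Floor at z = -13.5 mm. The cell rests in V saddles 5 mm thick at x = -20 and +20 mm, tops at z = -4 mm; from x = -17 to +17 mm the sides are open for fingers.
- bay_plus (a point): Middle of the plus contact: inner face of the fixed end wall, at x = +35 mm of the bay; the wall is 28 mm wide and 6 mm thick, its top 5 mm above this point. A white cross marks it.
- bay_spring (a point): Middle of the free face of the spring contact, at x = -30 mm of the bay (5 mm less room than the cell is long); it does not follow the plate. The steel plate is 18 mm wide, its top 13 mm above this point; behind it stands a housing (x = -48 to -58 mm, 34 mm wide, 12.5 mm high above this point).
- bay_clips (a point): Point on the bay's axis between the two sprung steel clips (x = 24.5 to 33.5 mm of the bay, y = 9 to 16 mm either side, tops 9 mm above this point). A cell's plus end first lies on them some 11 mm too high; pushed down with 3 to 6 N it spreads them and they close over it; it then rests hard in the saddles.
- spring_contact (a joint): How far the spring contact plate is pushed back along the bay (away from the plus end), m: 0 free, 0.005 with a cell seated, 0.012 at the stop; 0.5 N at first, 5.9 N at the stop.
- cell_center (a point): Centre of the orange cylinder cell, 21 mm diameter, 70 mm long with its small plus nub, 70 g; its own x axis runs along the cell to the plus end. At the start it lies level in an open blue caddy (84 by 40 mm base, 4 mm thick, two V saddles at 27 mm either side of the middle), its centre 18 mm above the bench.
- cell: The same cell: the origin is also its centre, the x axis points to the plus end.
- cell_plus (a point): Tip of the cell's plus end (small steel nub, white band near it), 35 mm from the cell's centre along its x axis; the other end is flat.
- iris_ring (a joint): Angle of the iris ring, rad, growing counter-clockwise seen from above; stops at 0 (iris nearly shut) and 1.55 (wide open). The white line on the ring meets the red line of the scale at 1.10. It turns stiffly (0.08 N m) and stays where it is left; iris leaves under the window follow it.
- ring_mid (a point): Centre of the black knurled iris ring on the column's vertical axis, half-way up the ring: 44.5 mm above the bench. The ring is 56 mm in diameter and 12 mm tall (38.5 to 50.5 mm above the bench). It can be gripped across its diameter at any yaw.
- scale_ring: Fixed aluminium ring under the iris ring, 72 mm diameter, its flat top at 37 mm above the bench, with black marks and one red line. Not to be pressed on by the fingers.
- top_ring: Fixed aluminium ring above the iris ring, 45 mm diameter, 51.5 to 61.5 mm above the bench, with the round glass window (34 mm) flush in its top. Not to be pressed on by the fingers.
- window (a point): Centre of the window's top face, 61.5 mm above the bench.
- vial_red_mid (a point): Centre (half-way up) of the glass vial with the red cap: 22 mm diameter, 51 mm tall, 20 g, body up to 40 mm, the cap (20 mm diameter) above. It stands on the bench at the start.
- vial_red: The red-capped vial; origin at the centre of its underside.
- vial_green_mid (a point): Centre of the vial with the green cap, same size; to be left alone.
- vial_white_mid (a point): Centre of the vial with the white cap, same size; to be left alone.
- beaker: Small glass beaker, 53 mm diameter, 70 mm tall, standing beside the light base; origin at the centre of its underside. To be left alone.

How it is judged:
By the outcome, as a careful person would: the job done as asked, in the order asked, and still so for the second after the job is handed in, with the robot touching nothing.
It also fails if it takes over 72 s, if anything falls off the work surface, if the arm or the gripper's body presses on something with over 40 N, if the wrist force passes 120 N, or if a joint passes its speed limit or range.

## Robot

A 6-joint arm with a two-finger parallel gripper is mounted at the origin on a cart in front of the work surface, level with it; the furniture and walls round the work are solid. World frame = base frame: x ahead of the robot, y to its left, z up, the work surface at z = 0. Lengths are in m, angles in rad, forces in N, time in s.
With the tool pointing down it reaches from about 0.35 to 0.775 m from the base axis. Payload 7.3 kg.
Tool frame: the origin (TCP) lies on the centre line of the jaws, within the pads' length; the fingertips stand 17 mm ahead of it and the grasp point (between the pads) lies 2 mm behind it (robot.tip_extent is the distance from the TCP to the fingertips, in m); z points along the fingers, y is the line along which they close (so a half turn about z gives the same grasp; the last joint's range is limited). The gripper opens to 92 mm and grips with 3 to 60 N. Pads are 19 mm wide; open, the fingers measure 130 mm over their backs; the gripper's body (75 mm by 190 mm) begins 47 mm behind the grasp point.
Start: joints at [1.046, 0.342, 1.524, -0, 1.275, -0.146], TCP at [0.194, 0.488, 0.244] pointing down, gripper open.
Joint ranges: [-2.53, 2.53], [-0.77, 2.02], [0.04, 2.7], [-1, 4.14], [0.28, 2.66], [-3.11, 3.11]. Speed limits (rad/s): [2.57, 2.57, 3.14, 3.14, 3.14, 3.14].

## Interface

Orientations are given as [roll, pitch, yaw] about the fixed x, y, z axes, in that order (R = Rz(yaw) Ry(pitch) Rx(roll)).
In Python, from cell import robot gives the robot as it stands.
- The arm moves only by the tool step_arm, never from a script. Its argument "motion" is a list of rows, each a list of 2 entries, a list of its own where there are three numbers: the shift along the tool's x, y, z in units of 60 mm (1.0 is 60 mm), then the turn about the tool's z in rad. In form: [[[x, y, z], spin], ...]. A call has 1 to 10 rows; each row is the pose to reach, as a shift and turn from the pose commanded when the call began, along the tool's axes at that moment; what a row does not reach only later rows make up. A row lasts 1/8 s, in which the tool goes at most 62.5 mm and 10.7 degrees, less where a joint would pass 70% of its speed; a pose out of reach is approached as far as the arm can. A call with a gripper value outside its range is refused whole. "hand" is the closure in counts, from 0 (fully open) to 255 (shut), set as the call begins (left out, the last holds). The fingers move at their own pace and stop on an object; "squeeze" is the grip in N (left out, the last holds). Time passes only in rows, so rows that repeat a pose let the fingers close. It gives the time, the measured TCP pose, the force, the opening and the grip force at its end, in the units of the state.
- robot.observe(): the state, without advancing time (a new reading comes with each control period).
- robot.read_camera(name): name is "scene" or "top" or "wrist"; returns a dict with "pixels" (480x640x3 uint8, red, green, blue), "intrinsics" (3x3 intrinsics, pixels), "xyz" and "rotation" of the camera in the world; the wrist camera has in their place "T_tool_cam" (4x4, takes a point from camera to tool coordinates, whose origin is the TCP and whose axes are the flange's). Camera axes: x right, y up, looking along -z (the intrinsics and any distortion apply to the point x, -y, -z); pixel columns grow to the right and rows downward; lengths in m; the calibration is good to about 2 mm. A picture is of the moment at which its call begins: read the wrist's pose just before it. There is no depth.
- robot.hand_in(): hands the job in; it is judged then, once.
The state is a dict: "time": time; "qpos": joint angles; "qvel": joint speeds; "joint_efforts": joint torques, N m; "tool_pos": TCP position; "tool_rot": TCP orientation; "contact_force": force on the tool from outside, world axes, zero at the start; "torque": the same for the moment, N m; "opening": finger opening in m; "grip_force": force on a finger pad.
Only numpy, scipy, OpenCV 4.12 (cv2) and the standard library are available. Lean on these libraries where they do the work, as an engineer would, in place of code of your own. Each camera call takes 0.05 s, during which the arm holds its last target. There are 200 camera calls.

## Working session

There is one attempt and no reset: what is moved stays moved. The work goes in short steps, Python scripts to look and compute and a tool call to move; the robot and the scene stay as the last step left them, time stands still between calls to the robot, and variables do not carry over. Pictures are saved under pics/ and viewed, at most 10 in all, crops included, and the job is handed in when it is done.

Besides the shell and the picture viewer there is one more tool, called after ">>>" as name([rows], argument=value, ...), one row to a line, values as JSON. step_arm: Moves the arm, as the interface text tells. Its arguments: {"type":"object","properties":{"motion":{"type":"array"},"hand":{"type":"number"},"squeeze":{"type":"number"}},"required":["motion"]}

```bash
ls; mkdir -p pics
python3 - <<'E'
from cell import robot
import cv2,numpy as np
s=robot.observe();print(s)
for n in("top","scene"):
    c=robot.read_camera(n);cv2.imwrite(f"pics/{n}0.png",c["pixels"][:,:,::-1]);print(n,c["intrinsics"],c["xyz"],c["rotation"],[k for k in c])
c=robot.read_camera("wrist");print(c["intrinsics"],c["T_tool_cam"])
E
```

```text
pics
{'time': 0.0, 'qpos': array([ 1.04599555e+00,  3.42761098e-01,  1.52503027e+00, -4.58422481e-06,
        1.27539974e+00, -1.46006000e-01]), 'qvel': array([ 0.00104376,  0.00020572,  0.00026709, -0.00145134,  0.00379174,
        0.000394  ]), 'joint_efforts': array([ 4.57849237e-04, -4.31253970e+01, -2.44219798e+01,  7.17438734e-02,
        5.61410410e-02, -1.37557727e-04]), 'tool_pos': array([0.19393284, 0.48745106, 0.2430204 ]), 'tool_rot': array([-3.14001056e+00, -2.28219402e-04,  2.76279903e+00]), 'contact_force': array([ 0.67042483, -0.2818826 , -0.0646262 ]), 'torque': array([-0.03604666, -0.00127859,  0.00308086]), 'grip_force': 0.0, 'opening': 0.09189643996837872}
top [[514.53866321   0.         322.63307567]
 [  0.         514.53866321 241.34236757]
 [  0.           0.           1.        ]] [ 0.43491286 -0.0068961   1.18697002] [ 0.0614468   0.01221924 -1.55227235] ['pixels', 'intrinsics', 'xyz', 'rotation']
scene [[619.57695825   0.         313.39685494]
 [  0.         619.57695825 240.93453448]
 [  0.           0.           1.        ]] [-0.14818185  1.1829572   0.6349855 ] [ 1.17263307  0.01130848 -2.62514425] ['pixels', 'intrinsics', 'xyz', 'rotation']
[[384.99458228   0.         314.10613943]
 [  0.         384.99458228 239.34913661]
 [  0.           0.           1.        ]] [[-1.63623521e-04  9.65331598e-01  2.61026587e-01  6.95690250e-02]
 [ 9.99999895e-01  2.69598135e-04 -3.70184876e-04  5.52424152e-04]
 [-4.27723439e-04  2.61026499e-01 -9.65331541e-01 -1.41649937e-01]
 [ 0.00000000e+00  0.00000000e+00  0.00000000e+00  1.00000000e+00]]
```

View pics/top0.png

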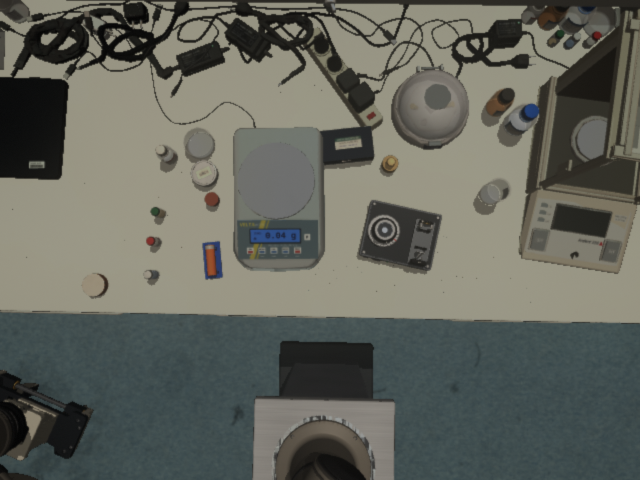

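View pics/scene0.png

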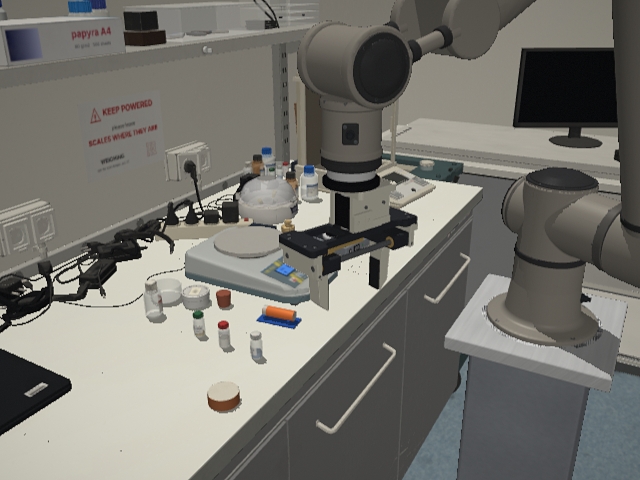

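The top view shows the light base at about (400,237), with its column at (383,230) and bay at (423,242). The orange cell is at (212,261), the red vial at (151,241), the green at (157,212), the white at (150,274), and the beaker at (491,195).

```bash
cat > h.py <<'E'
from cell import robot
import cv2,numpy as np
from scipy.spatial.transform import Rotation as Ro
def cam(n):
    s=robot.observe();c=robot.read_camera(n)
    if n=="wrist":
        T=np.eye(4);T[:3,:3]=Ro.from_euler("xyz",s["tool_rot"]).as_matrix();T[:3,3]=s["tool_pos"]
        T=T@c["T_tool_cam"];R,p=T[:3,:3],T[:3,3]
    else: R,p=Ro.from_euler("xyz",c["rotation"]).as_matrix(),np.array(c["xyz"])
    return c["pixels"],c["intrinsics"],R,p
def cast(C,uv,z):
    _,K,R,p=C;uv=np.atleast_2d(np.array(uv,float))
    d=np.c_[(uv[:,0]-K[0,2])/K[0,0],-(uv[:,1]-K[1,2])/K[1,1],-np.ones(len(uv))]@R.T
    return p+d*((z-p[2])/d[:,2])[:,None]
def proj(C,X):
    _,K,R,p=C;q=(np.atleast_2d(X)-p)@R
    return np.c_[K[0,0]*q[:,0]/-q[:,2]+K[0,2],K[1,1]*-q[:,1]/-q[:,2]+K[1,2]]
def blobs(C,lo,hi,amin=15):
    hsv=cv2.cvtColor(C[0],cv2.COLOR_RGB2HSV);m=cv2.inRange(hsv,np.array(lo),np.array(hi))
    n,l,st,ce=cv2.connectedComponentsWithStats(m)
    return m,l,[(i,st[i,4],ce[i].round(1)) for i in range(1,n) if st[i,4]>=amin]
def save(C,f,box=None,k=1):
    im=C[0][:,:,::-1]
    if box: im=im[box[1]:box[3],box[0]:box[2]]
    cv2.imwrite("pics/"+f,cv2.resize(im,None,fx=k,fy=k,interpolation=cv2.INTER_CUBIC))
def go(xyz=None,yaw=None):
    """row numbers from the measured pose to a world target"""
    s=robot.observe();R=Ro.from_euler("xyz",s["tool_rot"]).as_matrix()
    d=R.T@(np.array(xyz)-s["tool_pos"])/0.06
    sp=0 if yaw is None else -(yaw-s["tool_rot"][2])
    sp=(sp+np.pi/2)%np.pi-np.pi/2
    print("row",d.round(3),"spin",round(sp,3),"q6",s["qpos"][5].round(2),"at",s["tool_pos"].round(4),s["tool_rot"].round(4))
E
python3 - <<'E'
from h import *
C=cam("top")
for nm,lo,hi in(("orange",(5,170,150),(14,255,255)),("blue",(105,150,60),(125,255,255)),("red",(0,150,80),(4,255,255)),("red2",(172,150,80),(180,255,255))):
    print(nm,[(a,c) for _,a,c in blobs(C,lo,hi)[2]])
for n,uv,z in(("cell",(212,261),.018),("redv",(151,241),.051),("green",(157,212),.051),("white",(150,274),.051),("win",(383,230),.0615),("bay",(424,242),.05),("base",(400,237),.03),("beaker",(491,195),.04)):print(n,cast(C,uv,z).round(3))
print("corners",cast(C,[(371,201),(441,215),(431,271),(359,260)],.03).round(3))
E
```

```text
orange [(np.int32(21), array([210. , 257.2]))]
blue [(np.int32(142), array([531.2, 110.7])), (np.int32(508), array([273.9, 235.5])), (np.int32(84), array([218. , 259.3]))]
red [(np.int32(35), array([596.9,  34.7])), (np.int32(36), array([150. , 240.5]))]
red2 []
cell [[0.457 0.26  0.018]]
redv [[0.499 0.389 0.051]]
green [[0.563 0.379 0.051]]
white [[0.425 0.389 0.051]]
win [[ 0.531 -0.124  0.062]]
bay [[ 0.507 -0.216  0.05 ]]
base [[ 0.519 -0.165  0.03 ]]
beaker [[ 0.616 -0.366  0.04 ]]
corners [[ 0.599 -0.099  0.03 ]
 [ 0.57  -0.257  0.03 ]
 [ 0.444 -0.235  0.03 ]
 [ 0.465 -0.074  0.03 ]]
```

Run:
```python
from h import *
go((.457,.26,.13),3.34)
```

```text
row [-5.475 -1.902  1.89 ] spin -0.577 q6 -0.15 at [0.194  0.4876 0.2433] [-3.1407e+00 -1.0000e-04  2.7628e+00]
```

>>> step_arm([
  [[-5.475,-1.9,1.0],-0.577],
  [[-5.475,-1.9,1.0],-0.577],
  [[-5.475,-1.9,1.0],-0.577],
  [[-5.475,-1.9,1.89],-0.577],
  [[-5.475,-1.9,1.89],-0.577],
  [[-5.475,-1.9,1.89],-0.577],
  [[-5.475,-1.9,1.89],-0.577],
  [[-5.475,-1.9,1.89],-0.577],
  [[-5.475,-1.9,1.89],-0.577],
])

```text
time: 1.32
tool_pos: [0.4565, 0.2615, 0.131]
tool_rot: [3.141, 0.001, -2.942]
contact_force: [-0.4, 0.2, -0.0]
opening: 0.0917
grip_force: 0.0
```

Run:
```python
from h import *
C=cam("wrist");save(C,"w1.png");s=robot.observe();print(s["tool_pos"],s["tool_rot"],s["qvel"].round(3))
m,l,b=blobs(C,(3,150,90),(16,255,255),200);print(b)
```

```text
[0.45647309 0.26167122 0.1311566 ] [ 3.14105837e+00  1.05479981e-03 -2.94158477e+00] [ 0.005 -0.002  0.001 -0.    -0.003 -0.002]
[(1, np.int32(2193), array([317. , 244.8]))]
```

View pics/w1.png

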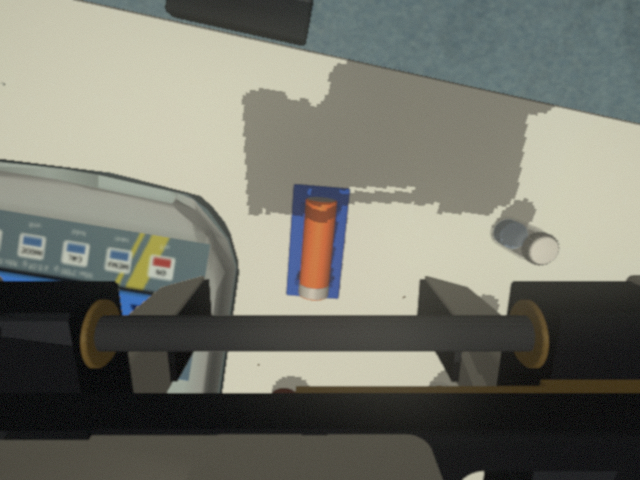

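Run:
```python
from h import *
C=cam("wrist")
m,l,b=blobs(C,(3,150,90),(16,255,255),200);i=b[0][0]
v,u=np.nonzero(l==i);print(u.min(),u.max(),v.min(),v.max())
X=cast(C,np.c_[u,v],.018)[:,:2]
c,sz,a=cv2.minAreaRect(np.float32(X*1000));print(c,sz,a)
vx=cv2.fitLine(np.float32(X),cv2.DIST_L2,0,.01,.01).ravel();print(vx,np.arctan2(vx[1],vx[0]))
print(cast(C,[(320.5,199.5),(312.5,300)],.018))
# blue caddy
m,l,b=blobs(C,(100,120,40),(130,255,255),200);print(b)
for j in b:
    if 280<j[2][0]<360:
        v,u=np.nonzero(l==j[0]);r=cv2.minAreaRect(np.float32(cast(C,np.c_[u,v],.004)[:,:2]*1000));print(r)
print(proj(C,[[.457,.26,.018]]))
save(C,"w1c.png",(260,170,380,310),4)
```

```text
300 334 201 287
(460.1961975097656, 264.5072937011719) (61.186073303222656, 18.873924255371094) 6.196808338165283
[0.99474525 0.10238101 0.45988753 0.2645716 ] 0.102560714
[[0.42831103 0.26064701 0.018     ]
 [0.50050133 0.26974451 0.018     ]]
[(5, np.int32(680), array([337.7, 249.9])), (6, np.int32(765), array([294.5, 252.8])), (13, np.int32(421), array([ 23.8, 277.3])), (14, np.int32(476), array([130.2, 300.2]))]
((465.9363708496094, 280.9660949707031), (70.0258560180664, 6.243570327758789), 6.517354965209961)
((474.41961669921875, 251.0028076171875), (60.383888244628906, 7.373220920562744), 6.70104455947876)
[[311.09528353 239.98443696]]
```

View pics/w1c.png

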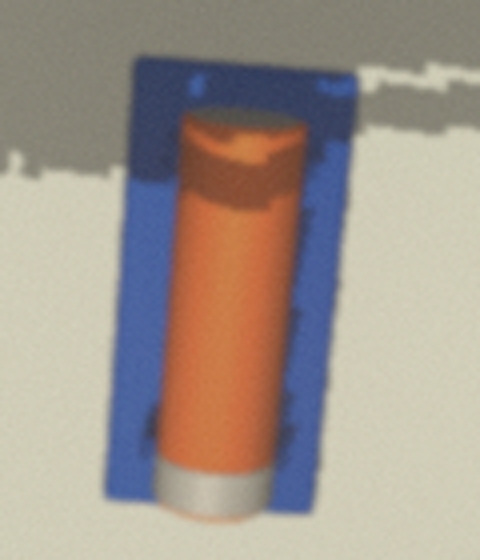

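The crop shows the cell with its flat end at the top, crop (243,119), and its white-banded plus end at the bottom, (213,515). Caddy corners are at (135,57), (357,73), (313,513) and (105,498).

Run:
```python
from h import *
C=cam("wrist")
k=np.array([(135,57),(357,73),(313,513),(105,498)])/4+[260,170]
X=cast(C,k,.004)[:,:2];print(X,X.mean(0),[np.linalg.norm(X[i]-X[i-1]) for i in range(4)])
d=X[2]+X[3]-X[0]-X[1];print(np.arctan2(d[1],d[0]))
go((.463,.265,.026),.11+np.pi)
```

```text
[[0.4237894  0.24088969]
 [0.41883147 0.27938455]
 [0.50148105 0.2896989 ]
 [0.50626314 0.25067938]] [0.46259127 0.26516313] [np.float64(0.08305272833172617), np.float64(0.03881282413864219), np.float64(0.08329068995294889), np.float64(0.03931147212158739)]
0.12115534282088883
row [-0.115  0.033  1.752] spin 0.09 q6 -1.4 at [0.4565 0.2616 0.1311] [ 3.1411e+00  1.2000e-03 -2.9414e+00]
```

>>> step_arm([
  [[-0.115,0.033,0.5],0.09],
  [[-0.115,0.033,1.0],0.09],
  [[-0.115,0.033,1.4],0.09],
  [[-0.115,0.033,1.6],0.09],
  [[-0.115,0.033,1.752],0.09],
  [[-0.115,0.033,1.752],0.09],
  [[-0.115,0.033,1.752],0.09],
  [[-0.115,0.033,1.752],0.09],
], hand=125, squeeze=25)

```text
time: 2.48
tool_pos: [0.464, 0.2639, 0.0259]
tool_rot: [3.141, 0.001, -3.033]
contact_force: [-0.4, -0.2, 0.3]
opening: 0.0469
grip_force: 0.0
```

>>> step_arm([
  [[0,0,0],0],
  [[0,0,0],0],
  [[0,0,0],0],
  [[0,0,0],0],
  [[0,0,0],0],
  [[0,0,0],0],
], hand=255, squeeze=25)

```text
time: 3.22
tool_pos: [0.4637, 0.2643, 0.0255]
tool_rot: [3.141, 0.001, -3.033]
contact_force: [-2.0, 6.1, 2.3]
opening: 0.0203
grip_force: 25.0
```

Run:
```python
from h import *
go((.54,-.165,.21),-.18+np.pi)
```

```text
row [-0.494 -7.248 -3.082] spin 0.288 q6 -1.31 at [0.4637 0.2643 0.0255] [ 3.1407e+00  7.0000e-04 -3.0335e+00]
```

>>> step_arm([
  [[0,0,-0.3],0],
  [[0,0,-1.0],0],
  [[0,0,-2.0],0],
  [[0,0,-3.0],0],
  [[-0.494,-2,-3.08],0.288],
  [[-0.494,-3,-3.08],0.288],
  [[-0.494,-4,-3.08],0.288],
  [[-0.494,-5,-3.08],0.288],
  [[-0.494,-6,-3.08],0.288],
  [[-0.494,-7.248,-3.08],0.288],
])

```text
time: 4.47
tool_pos: [0.5325, -0.1059, 0.2096]
tool_rot: [-3.141, -0.001, 2.962]
contact_force: [1.6, -0.4, -0.5]
opening: 0.0201
grip_force: 25.0
```

>>> step_arm([
  [[0,0,0],0],
  [[0,0,0],0],
  [[0,0,0],0],
  [[0,0,0],0],
])

```text
time: 4.97
tool_pos: [0.5329, -0.1022, 0.21]
tool_rot: [3.142, -0.0, 2.964]
contact_force: [0.3, -0.2, -0.6]
opening: 0.0203
grip_force: 25.0
```

Run:
```python
from h import *
C=cam("wrist");save(C,"w2.png",None,1.25);s=robot.observe();print(s["tool_pos"],s["tool_rot"],s["qvel"].round(3),s["opening"])
```

```text
[ 0.53293672 -0.10234304  0.21006048] [3.14158573e+00 6.96010718e-05 2.96364365e+00] [-0.005 -0.002 -0.002  0.001  0.001 -0.002] 0.01992593601924637
```

View pics/w2.png

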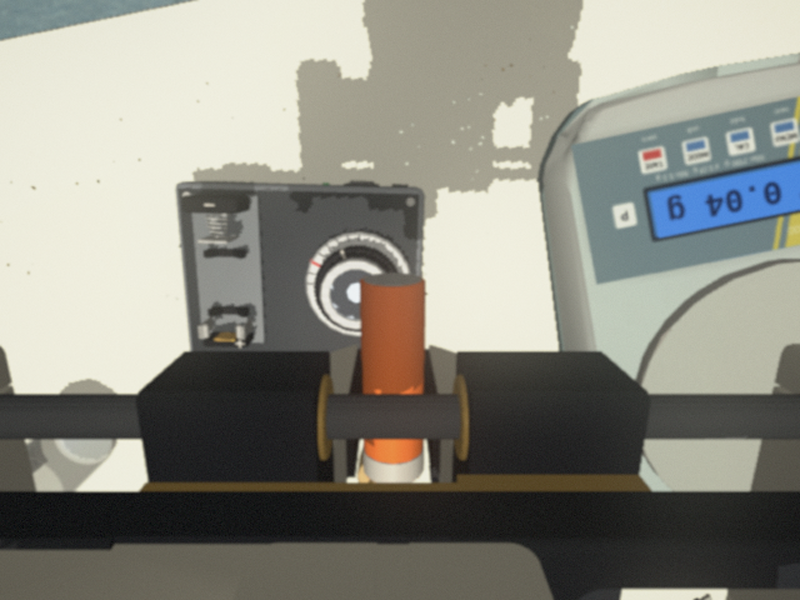

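The wrist view shows the base with the spring end at about (215,225), the plus end at (228,340), the iris column at (355,292) and the red line at (316,264). I'll shift for an unobstructed view.

>>> step_arm([
  [[-0.5,-0.6,0.2],0],
  [[-0.65,-0.95,0.4],0],
  [[-0.65,-0.95,0.4],0],
  [[-0.65,-0.95,0.4],0],
  [[-0.65,-0.95,0.4],0],
  [[-0.65,-0.95,0.4],0],
])

```text
time: 5.78
tool_pos: [0.5611, -0.1659, 0.1865]
tool_rot: [-3.142, 0.001, 2.963]
contact_force: [0.6, -0.2, -1.0]
opening: 0.0203
grip_force: 25.0
```

Run:
```python
from h import *
C=cam("wrist");s=robot.observe();print(s["tool_pos"],s["tool_rot"],s["qvel"].round(3))
save(C,"w3.png",(160,90,420,285),3);np.savez("w3.npz",*C)
```

```text
[ 0.56115443 -0.16598464  0.18641088] [3.14159258e+00 6.64726066e-04 2.96248179e+00] [-0.003  0.003 -0.001 -0.     0.001 -0.   ]
```

View pics/w3.png

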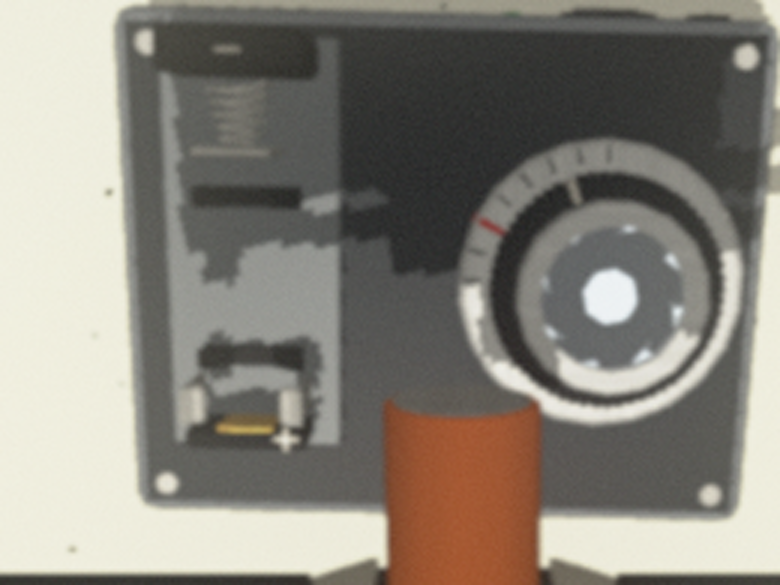

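Run:
```python
from h import *
z=np.load("w3.npz");C=[z[k] for k in z.files]
px=lambda p:np.array(p)/3+[160,90]
def show(n,p,h):print(n,cast(C,px(p),h)[:,:2].round(4).tolist())
k=cast(C,px([(118,10),(772,20),(735,515),(143,503)]),.03)[:,:2]
dx=k[2]+k[3]-k[0]-k[1];dy=k[1]+k[2]-k[0]-k[3]
print("size",np.linalg.norm(dx)/2,np.linalg.norm(dy)/2,"yaw",np.arctan2(dx[1],dx[0]),np.arctan2(-dy[0],dy[1]),k.mean(0))
s=cast(C,px([(147,42),(746,57),(710,495),(166,484)]),.031)[:,:2];dx=s[2]+s[3]-s[0]-s[1];dy=s[1]+s[2]-s[0]-s[3]
print("screws",s.mean(0),np.arctan2(dx[1],dx[0]),np.arctan2(-dy[0],dy[1]))
# top ring circle fit: bright ring edges -> use hough
g=cv2.cvtColor(C[0],cv2.COLOR_RGB2GRAY)[90:285,160:420]
show("winc",[(613,297),(611,296)],.0615)
show("scale ring",[(600,281)],.037)
show("saddles tops",[(246,188),(251,347)],.0425)
show("spring plate top",[(230,152)],.0595)
show("plus contact",[(245,427)],.0465)
show("cross",[(286,438)],.0515)
y=np.arctan2(dx[1],dx[0])
for c,yy in((k.mean(0),-.18),):
    R=np.array([[np.cos(yy),-np.sin(yy)],[np.sin(yy),np.cos(yy)]])
    for n,o in(("win",(0,40)),("bay",(0,-48)),("sp",(-30,-48)),("pl",(35,-48))):print(n,c+R@np.array(o)/1000)
```

```text
size 0.12605273890793509 0.15967360970662162 yaw -0.19574004174852372 -0.19705667201916988 [ 0.52627357 -0.16423224]
screws [ 0.52734724 -0.16435561] -0.2033099528444599 -0.20163216774598605
winc [[0.5346, -0.1251], [0.5343, -0.1256]]
scale ring [[0.5338, -0.1252]]
saddles tops [[0.4957, -0.2065], [0.5338, -0.2141]]
spring plate top [[0.4871, -0.2051]]
plus contact [[0.5528, -0.2193]]
cross [[0.5563, -0.2088]]
win [ 0.53343475 -0.1248785 ]
bay [ 0.51768015 -0.21145674]
sp [ 0.48816484 -0.20608585]
pl [ 0.55211468 -0.21772278]
```

Run:
```python
from h import *
z=np.load("w3.npz");C=[z[k] for k in z.files]
p=cast(C,np.array([(462,402)])/3+[160,90],.1789)[0]
s=robot.observe();R=Ro.from_euler("xyz",s["tool_rot"]).as_matrix();print("flat end in tool",R.T@(p-s["tool_pos"]))
ax=np.array([np.cos(-.198),np.sin(-.198)]);b=np.array([.5174,-.2115])
for x in(.008,-.003):print(b+x*ax)
go([*(b+.008*ax),.10],np.pi-.198)
```

```text
flat end in tool [0.03546358 0.00056187 0.00748731]
[ 0.5252437  -0.21307367]
[ 0.51445861 -0.21090987]
row [ 0.45  -0.879  1.44 ] spin 0.019 q6 -1.81 at [ 0.5612 -0.166   0.1864] [3.1416e+00 7.0000e-04 2.9625e+00]
```

>>> step_arm([
  [[0.45,-0.879,0.5],0.019],
  [[0.45,-0.879,1.2],0.019],
  [[0.45,-0.879,1.44],0.019],
  [[0.45,-0.879,1.44],0.019],
  [[0.45,-0.879,1.44],0.019],
  [[0.45,-0.879,1.44],0.019],
  [[0.45,-0.879,1.7],0.019],
  [[0.45,-0.879,1.9],0.019],
  [[0.45,-0.879,1.9],0.019],
  [[0.45,-0.879,1.9],0.019],
], squeeze=45)

```text
time: 7.08
tool_pos: [0.5251, -0.2136, 0.0718]
tool_rot: [3.141, -0.0, 2.943]
contact_force: [-0.4, 0.4, -1.5]
opening: 0.0196
grip_force: 45.0
```

Run:
```python
from h import *
C=cam("wrist");save(C,"w4.png",(180,60,500,300),2.5)
s=robot.observe();print(s["contact_force"],s["torque"]);go((.5252,-.2131,.072),np.pi-.198)
C=cam("top");save(C,"t4.png",(350,190,450,280),6)
```

```text
[-0.08258148  0.46521453  0.48870361] [ 0.06095187 -0.04174939  0.02232743]
row [ 0.002  0.009 -0.   ] spin -0.001 q6 -1.89 at [ 0.5252 -0.2136  0.072 ] [3.1415e+00 2.0000e-04 2.9428e+00]
```

View pics/w4.png

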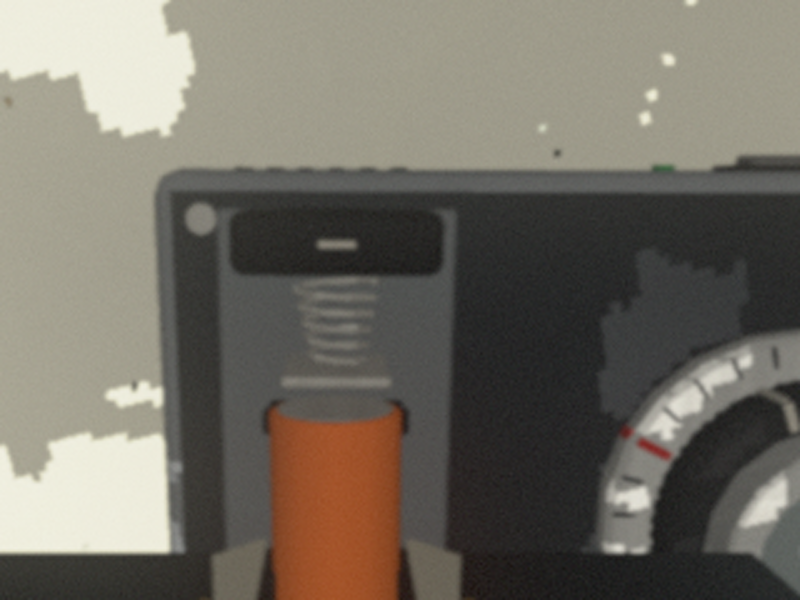

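The cell lines up with the spring: cell centre column ≈336, plate at (336,382), gap about 3 mm. Next I push back 11 mm, then lower.

>>> step_arm([
  [[0.06,0,0],0],
  [[0.12,0,0],0],
  [[0.183,0,0],0],
  [[0.183,0,0],0],
  [[0.183,0,0],0],
])

```text
time: 7.8
tool_pos: [0.5149, -0.2116, 0.0722]
tool_rot: [-3.141, 0.001, 2.943]
contact_force: [3.8, -0.5, 0.1]
opening: 0.0198
grip_force: 45.0
```

>>> step_arm([
  [[0,0,0.06],0],
  [[0,0,0.12],0],
  [[0,0,0.17],0],
  [[0,0,0.22],0],
  [[0,0,0.26],0],
  [[0,0,0.26],0],
])

```text
time: 8.55
tool_pos: [0.5146, -0.2116, 0.0561]
tool_rot: [-3.141, 0.001, 2.943]
contact_force: [5.1, -2.2, 0.7]
opening: 0.0199
grip_force: 45.0
```

>>> step_arm([
  [[0,0,0.03],0],
  [[0,0,0.045],0],
  [[0,0,0.045],0],
  [[0,0,0.045],0],
])

```text
time: 9.05
tool_pos: [0.5144, -0.2116, 0.0538]
tool_rot: [-3.141, 0.0, 2.943]
contact_force: [2.8, -2.8, 5.9]
opening: 0.0198
grip_force: 45.0
```

Run:
```python
from h import *
C=cam("wrist");save(C,"w5.png",(180,60,500,300),2.5)
s=robot.observe();print(s["contact_force"],s["torque"],s["tool_pos"])
```

```text
[ 3.37037869 -1.8060382   4.22503656] [-0.25550314 -0.49960189 -0.07136722] [ 0.51437597 -0.21156593  0.05383102]
```

View pics/w5.png

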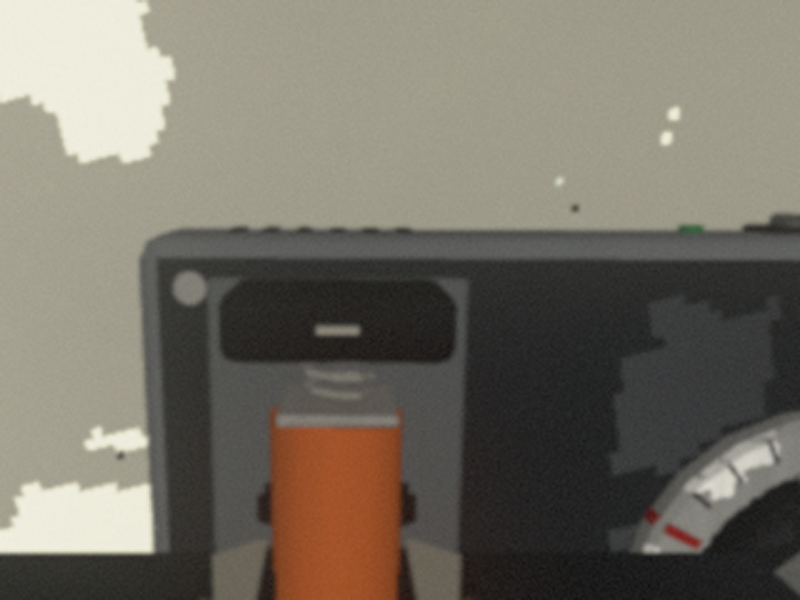

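>>> step_arm([
  [[0,0,0],0],
  [[0,0,0],0],
  [[0,0,0],0],
  [[0,0,-0.5],0],
  [[0,0,-1.2],0],
  [[-0.5,0.2,-1.8],0],
  [[-0.95,0.4,-2.2],0],
  [[-0.95,0.4,-2.2],0],
  [[-0.95,0.4,-2.2],0],
  [[-0.95,0.4,-2.2],0],
], hand=150)

```text
time: 10.35
tool_pos: [0.5736, -0.199, 0.1842]
tool_rot: [3.141, -0.003, 2.942]
contact_force: [0.3, 0.3, 0.0]
opening: 0.0377
grip_force: 0.0
```

Run:
```python
from h import *
C=cam("wrist");save(C,"w6.png",(160,90,420,285),3);np.savez("w6.npz",*C)
s=robot.observe();print(s["contact_force"],s["tool_pos"],s["tool_rot"],s["time"])
```

```text
[ 0.68089568  0.12762267 -0.72514616] [ 0.57380419 -0.1991297   0.18448786] [ 3.14091720e+00 -2.56415682e-03  2.94219612e+00] 10.4
```

View pics/w6.png

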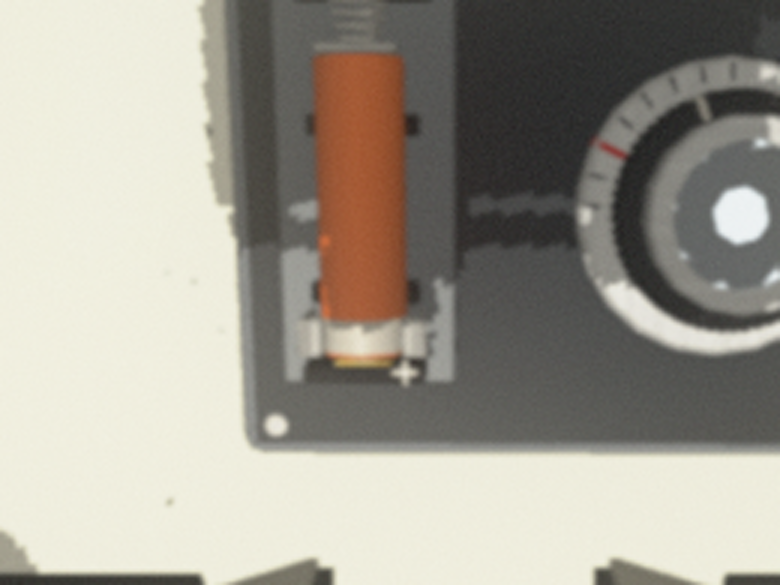

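The view shows the cell between its clips, nub at the contact (365,362), spring plate pressed at (355,47). To be sure, I'll press lightly on the plus end with closed fingertips.

Run:
```python
from h import *
go((.533,-.2146,.078),np.pi-.198)
z=np.load("w6.npz");C=[z[k] for k in z.files]
print("win",cast(C,np.array([(741,215)])/3+[160,90],.0615))
```

```text
row [ 0.611 -0.389  1.776] spin -0.001 q6 -1.83 at [ 0.5738 -0.1991  0.1845] [ 3.1409e+00 -2.6000e-03  2.9422e+00]
win [[ 0.53457652 -0.12648565  0.0615    ]]
```

>>> step_arm([
  [[0.3,-0.39,0.3],0],
  [[0.611,-0.39,0.9],0],
  [[0.611,-0.39,1.5],0],
  [[0.611,-0.39,1.776],0],
  [[0.611,-0.39,1.776],0],
  [[0.611,-0.39,1.776],0],
  [[0.611,-0.39,1.776],0],
], hand=255, squeeze=10)

```text
time: 11.28
tool_pos: [0.5352, -0.2152, 0.0803]
tool_rot: [-3.141, 0.002, 2.943]
contact_force: [0.3, 0.2, 0.3]
opening: 0.0005
grip_force: 0.0
```

>>> step_arm([
  [[0,0,0.03],0],
  [[0,0,0.06],0],
  [[0,0,0.075],0],
  [[0,0,0.09],0],
  [[0,0,0.09],0],
])

```text
time: 11.9
tool_pos: [0.5344, -0.2148, 0.0741]
tool_rot: [3.142, 0.0, 2.943]
contact_force: [-1.1, 1.3, 4.2]
opening: 0.0003
grip_force: 2.2
```

>>> step_arm([
  [[0,0,0.02],0],
  [[0,0,0.03],0],
  [[0,0,0.03],0],
])

```text
time: 12.28
tool_pos: [0.5345, -0.2149, 0.0737]
tool_rot: [-3.141, 0.001, 2.943]
contact_force: [-4.6, 3.0, 15.7]
opening: 0.0004
grip_force: 7.8
```

Run:
```python
from h import *
px=lambda p:np.array(p)/3+[160,90]
for f,w,r,cn in(("w6.npz",(703,108),(610,149),(741,215)),("w3.npz",(572,192),(490,227),(612,297))):
    z=np.load(f);C=[z[k] for k in z.files]
    W=cast(C,[px(w)],.0505)[0];Rr=cast(C,[px(r)],.037)[0];c=cast(C,[px(cn)],.0615)[0]
    a=[np.arctan2(*(p-c)[[1,0]]) for p in(W,Rr)];print(c,a,(a[1]-a[0])%(2*np.pi),np.linalg.norm((W-c)[:2]),np.linalg.norm((Rr-c)[:2]))
go((.5344,-.1255,.12),np.pi-.198)
```

```text
[ 0.53457652 -0.12648565  0.0615    ] [np.float64(-3.0274883874278142), np.float64(-2.2557779210032507)] 0.7717104664245635 0.02458735351247156 0.030416130041142582
[ 0.53452738 -0.12536863  0.0615    ] [np.float64(-2.957923004769182), np.float64(-2.219946874673311)] 0.7379761300958712 0.024801615530632683 0.031055534582774484
row [ 0.295  1.459 -0.772] spin -0.001 q6 -1.89 at [ 0.5345 -0.2149  0.0737] [-3.1412e+00  1.0000e-03  2.9430e+00]
```

>>> step_arm([
  [[0,0,-0.8],0],
  [[0.3,0.8,-0.9],0],
  [[0.3,1.46,-0.9],0],
  [[0.3,1.46,-0.9],0],
  [[0.3,1.46,-0.9],0],
  [[0.3,1.46,-0.9],0],
], hand=60, squeeze=30)

```text
time: 13.02
tool_pos: [0.534, -0.1264, 0.1256]
tool_rot: [-3.141, -0.0, 2.942]
contact_force: [-0.1, 0.4, -0.4]
opening: 0.0559
grip_force: 0.0
```

Run:
```python
from h import *
go((.5346,-.1255,.0575),np.pi-.198);print(robot.observe()["opening"])
```

```text
row [-0.007  0.016  1.136] spin -0.002 q6 -1.74 at [ 0.534  -0.1264  0.1256] [-3.1415e+00 -1.0000e-04  2.9417e+00]
0.05587271785126333
```

Fingers are still opening; wait a little, then descend.

>>> step_arm([
  [[-0.007,0.016,0],0],
  [[-0.007,0.016,0],0],
  [[-0.007,0.016,0.3],0],
  [[-0.007,0.016,0.6],0],
  [[-0.007,0.016,0.9],0],
  [[-0.007,0.016,1.05],0],
  [[-0.007,0.016,1.136],0],
  [[-0.007,0.016,1.136],0],
  [[-0.007,0.016,1.136],0],
])

```text
time: 14.15
tool_pos: [0.535, -0.1247, 0.0583]
tool_rot: [-3.142, 0.001, 2.943]
contact_force: [-0.6, 0.5, -0.6]
opening: 0.0702
grip_force: 0.0
```

>>> step_arm([
  [[0,0,0],0],
  [[0,0,0],0],
  [[0,0,0],0],
  [[0,0,0],0],
  [[0,0,0],0],
], hand=255, squeeze=25)

```text
time: 14.78
tool_pos: [0.5346, -0.1258, 0.0581]
tool_rot: [-3.14, 0.001, 2.943]
contact_force: [-2.5, -5.0, 1.0]
opening: 0.055
grip_force: 25.0
```

>>> step_arm([
  [[0,0,0],-0.1],
  [[0,0,0],-0.22],
  [[0,0,0],-0.34],
  [[0,0,0],-0.46],
  [[0,0,0],-0.58],
  [[0,0,0],-0.68],
  [[0,0,0],-0.74],
  [[0,0,0],-0.74],
  [[0,0,0],-0.74],
])

```text
time: 15.9
tool_pos: [0.5346, -0.1255, 0.0581]
tool_rot: [-3.14, -0.001, -2.601]
contact_force: [-2.8, -5.8, 2.9]
opening: 0.0554
grip_force: 25.0
```

Run:
```python
from h import *
C=cam("wrist");save(C,"w7.png",(180,60,500,300),2.5);np.savez("w7.npz",*C)
s=robot.observe();print(s["contact_force"],s["torque"],s["tool_pos"],s["tool_rot"],s["qpos"][5])
```

```text
[-1.18728479 -5.07193141  0.81303448] [-0.80686591  0.46596236  0.06974719] [ 0.53459596 -0.12545311  0.05808774] [-3.14031822e+00 -5.98584211e-04 -2.60137728e+00] -2.4793272334416123
```

>>> step_arm([
  [[0,0,0],0],
  [[0,0,0],0],
  [[0,0,0],0],
  [[0,0,-0.5],0],
  [[0,0,-1.2],0],
  [[-0.3,0,-1.8],0.2],
  [[-0.6,0,-2.1],0.4],
  [[-0.6,0,-2.1],0.4],
  [[-0.6,0,-2.1],0.4],
  [[-0.6,0,-2.1],0.4],
], hand=70)

```text
time: 17.2
tool_pos: [0.5644, -0.1061, 0.1824]
tool_rot: [3.14, -0.002, -2.999]
contact_force: [-0.1, 0.7, 0.6]
opening: 0.0663
grip_force: 0.0
```

```bash
cat > iris.py <<'E'
from h import *
def polar(C,c,r0,r1,z,n=1440):
    a=np.arange(n)*2*np.pi/n;r=np.arange(r0,r1,.0005)
    X=np.stack([c[0]+r[:,None]*np.cos(a),c[1]+r[:,None]*np.sin(a),np.full((len(r),n),z)],-1)
    uv=proj(C,X.reshape(-1,3)).reshape(len(r),n,2).astype(np.float32)
    return a,cv2.remap(C[0],uv[...,0],uv[...,1],cv2.INTER_LINEAR).astype(float),uv
def lines(C,c):
    a,p,_=polar(C,c,.0242,.0268,.0505);g=p.mean(2).mean(0);g=g-cv2.blur(g[None],(121,1))[0]
    a2,q,_=polar(C,c,.0295,.034,.037);rd=(q[...,0]-q[...,1]/2-q[...,2]/2).mean(0)
    def peak(a,s,th=.5):
        i=s.argmax();j=np.arange(i-30,i+31)%len(a);w=np.where(s[j]>th*s[i],s[j],0);d=(np.arange(-30,31)*w).sum()/w.sum()
        return a[i]+d*(a[1]-a[0]),s[i]
    return peak(a,g),peak(a2,rd)
def center(C,guess):
    """ring centre: the dark/bright rim of the scale ring vs dark deck is patchy, so fit the dark iris band's outer circle"""
    return guess
E
python3 - <<'E'
from iris import *
C0=cam("wrist");np.savez("w8.npz",*C0)
s=robot.observe();print(s["tool_pos"],s["tool_rot"])
for f in("w3.npz","w6.npz","w8.npz"):
    z=np.load(f);C=[z[k] for k in z.files]
    for c in((.5346,-.1253),(.5346,-.1263),(.5336,-.1253)):
        w,r=lines(C,c);print(f,c,np.round(w,3),np.round(r,3),"remaining",round((r[0]-w[0]+np.pi)%(2*np.pi)-np.pi,3))
print(proj(C0,[(.5346,-.1255,.05)]))
E
```

```text
[ 0.56465633 -0.10619344  0.18262379] [ 3.14059969e+00 -1.97758062e-03 -2.99931005e+00]
w3.npz (0.5346, -0.1253) [ 3.314 58.969] [ 4.051 59.95 ] remaining 0.737
w3.npz (0.5346, -0.1263) [ 3.275 59.054] [ 4.031 55.75 ] remaining 0.756
w3.npz (0.5336, -0.1253) [ 3.322 56.078] [ 4.075 57.05 ] remaining 0.753
w6.npz (0.5346, -0.1253) [ 3.308 58.995] [ 4.047 63.35 ] remaining 0.739
w6.npz (0.5346, -0.1263) [ 3.27  58.892] [ 4.027 58.8  ] remaining 0.757
w6.npz (0.5336, -0.1253) [ 0.858 55.371] [ 4.073 60.   ] remaining -3.068
w8.npz (0.5346, -0.1253) [ 4.062 55.95 ] [ 4.051 53.7  ] remaining -0.011
w8.npz (0.5346, -0.1263) [ 4.037 52.146] [ 4.032 50.4  ] remaining -0.005
w8.npz (0.5336, -0.1253) [ 4.093 53.56 ] [ 4.077 51.35 ] remaining -0.016
[[292.47257883 189.50926103]]
```

Iris: about 0.01 rad from the red line, good. On to the vial.

Run:
```python
from h import *
go((.51,.389,.16),np.pi)
```

```text
row [-0.269  8.299  0.385] spin 0.142 q6 -2.03 at [ 0.5647 -0.1062  0.1826] [ 3.1406e+00 -2.0000e-03 -2.9993e+00]
```

>>> step_arm([
  [[0,1,0],0.142],
  [[-0.27,2.5,0],0.142],
  [[-0.27,4,0],0.142],
  [[-0.27,5,0],0.142],
  [[-0.27,6,0],0.142],
  [[-0.27,7,0],0.142],
  [[-0.27,8,0.2],0.142],
  [[-0.27,8.3,0.38],0.142],
  [[-0.27,8.3,0.38],0.142],
  [[-0.27,8.3,0.38],0.142],
], hand=110)

```text
time: 18.5
tool_pos: [0.5112, 0.3889, 0.1602]
tool_rot: [-3.14, -0.001, -3.141]
contact_force: [-0.4, -0.7, 0.2]
opening: 0.0523
grip_force: 0.0
```

>>> step_arm([
  [[0,0,0],0],
  [[0,0,0],0],
])

```text
time: 18.75
tool_pos: [0.5123, 0.388, 0.1615]
tool_rot: [3.141, 0.001, 3.139]
contact_force: [-0.2, 0.8, 0.5]
opening: 0.0521
grip_force: 0.0
```

Run:
```python
from h import *
C=cam("wrist");np.savez("w9.npz",*C);save(C,"w9.png")
s=robot.observe();print(s["tool_pos"],s["tool_rot"],s["qvel"].round(3))
for lo,hi in(((0,120,60),(6,255,255)),((170,120,60),(180,255,255)),((40,80,30),(90,255,255))):
    m,l,b=blobs(C,lo,hi,40)
    for i,a,c in b: print(a,c,cast(C,c,.05)[0].round(4),cast(C,c,.045)[0].round(4))
print(proj(C,[(.5,.389,.05)]))
```

```text
[0.5121669  0.38821264 0.16148306] [3.14123443e+00 6.82356200e-04 3.13909600e+00] [ 0.008  0.002 -0.004 -0.001 -0.     0.002]
480 [322.7 225. ] [0.5014 0.3943 0.05  ] [0.5026 0.3944 0.045 ]
98 [311.7 310.5] [0.5643 0.3866 0.05  ] [0.5667 0.3865 0.045 ]
[[314.89483733 222.94826747]]
```

Run:
```python
from h import *
z=np.load("w9.npz");C=[z[k] for k in z.files]
hsv=cv2.cvtColor(C[0],cv2.COLOR_RGB2HSV)
m=((hsv[...,0]<10)|(hsv[...,0]>165))&(hsv[...,1]>90)
sub=m[195:260,290:360]
v,u=np.nonzero(sub);print(u.min()+290,u.max()+290,v.min()+195,v.max()+195)
for r in range(0,65,3):print(195+r,"".join("#" if sub[r,c] else "." for c in range(0,70)))
```

```text
310 336 212 237
195 ......................................................................
198 ......................................................................
201 ......................................................................
204 ......................................................................
207 ......................................................................
210 ......................................................................
213 ...........................############...............................
216 .......................####################...........................
219 .....................########################.........................
222 ....................##########################........................
225 ....................###########################.......................
228 ....................##########################........................
231 ......................#######################.........................
234 ........................##################............................
237 ..............................#######.................................
240 ......................................................................
243 ......................................................................
246 ......................................................................
249 ......................................................................
252 ......................................................................
255 ......................................................................
258 ......................................................................
```

Run:
```python
from h import *
go((.5012,.3945,.035),np.pi)
```

```text
row [0.184 0.104 2.108] spin -0.002 q6 -1.04 at [0.5122 0.3882 0.1615] [3.1412e+00 7.0000e-04 3.1391e+00]
```

>>> step_arm([
  [[0.184,0.104,0.3],0],
  [[0.184,0.104,0.8],0],
  [[0.184,0.104,1.2],0],
  [[0.184,0.104,1.6],0],
  [[0.184,0.104,1.9],0],
  [[0.184,0.104,2.1],0],
  [[0.184,0.104,2.1],0],
  [[0.184,0.104,2.1],0],
])

```text
time: 19.8
tool_pos: [0.501, 0.3959, 0.0358]
tool_rot: [3.141, 0.001, 3.141]
contact_force: [0.8, 0.4, -0.1]
opening: 0.0524
grip_force: 0.0
```

>>> step_arm([
  [[0,0,0],0],
  [[0,0,0],0],
  [[0,0,0],0],
  [[0,0,0],0],
  [[0,0,0],0],
], hand=255, squeeze=8)

```text
time: 20.42
tool_pos: [0.5005, 0.3956, 0.0351]
tool_rot: [3.141, 0.0, 3.141]
contact_force: [-0.7, -1.0, 0.9]
opening: 0.0217
grip_force: 7.9
```

Run:
```python
from h import *
go((.5346,-.126,.18),np.pi)
```

```text
row [-0.576 -8.693 -2.417] spin -0.001 q6 -1.02 at [0.5005 0.3956 0.0351] [3.1414e+00 2.0000e-04 3.1408e+00]
```

>>> step_arm([
  [[0,0,-0.3],0],
  [[0,0,-0.8],0],
  [[0,0,-1.5],0],
  [[0,0,-2.4],0],
  [[0,0,-2.4],0],
])

```text
time: 21.05
tool_pos: [0.5026, 0.397, 0.1857]
tool_rot: [3.136, 0.01, 3.141]
contact_force: [0.3, 1.1, -0.5]
opening: 0.0218
grip_force: 7.9
```

>>> step_arm([
  [[0,-0.5,0],0],
  [[-0.3,-1.3,0],0],
  [[-0.58,-2.2,0],0],
  [[-0.58,-3.2,0],0],
  [[-0.58,-4.2,0],0],
  [[-0.58,-5.2,0],0],
  [[-0.58,-6.2,0],0],
  [[-0.58,-7.2,0],0],
  [[-0.58,-8.1,0],0],
  [[-0.58,-8.69,0],0],
])

```text
time: 22.3
tool_pos: [0.5342, -0.1283, 0.1789]
tool_rot: [-3.142, -0.0, 3.139]
contact_force: [-0.0, 0.5, -1.2]
opening: 0.0219
grip_force: 7.9
```

>>> step_arm([
  [[0,0,0],0],
  [[0,0,0],0],
  [[0,0,0],0],
])

```text
time: 22.68
tool_pos: [0.5348, -0.1246, 0.1789]
tool_rot: [3.141, -0.0, -3.141]
contact_force: [0.4, 0.8, -0.8]
opening: 0.0224
grip_force: 7.9
```

Run:
```python
from h import *
go((.5346,-.126,.105),np.pi);print(robot.observe()["time"])
```

```text
row [ 0.002 -0.024  1.232] spin 0.001 q6 -1.94 at [ 0.5348 -0.1246  0.1789] [ 3.1411e+00 -3.0000e-04 -3.1408e+00]
22.675
```

>>> step_arm([
  [[0,-0.02,0.3],0],
  [[0,-0.02,0.7],0],
  [[0,-0.02,1.0],0],
  [[0,-0.02,1.2],0],
  [[0,-0.02,1.23],0],
  [[0,-0.02,1.23],0],
  [[0,-0.02,1.23],0],
  [[0,-0.02,1.23],0],
])

```text
time: 23.68
tool_pos: [0.5351, -0.1272, 0.1056]
tool_rot: [-3.141, 0.001, 3.141]
contact_force: [-0.1, 0.4, -0.7]
opening: 0.0218
grip_force: 7.9
```

Run:
```python
from h import *
go((.5346,-.126,.0967),np.pi);print(robot.observe()["contact_force"])
```

```text
row [0.008 0.019 0.149] spin -0.001 q6 -1.94 at [ 0.5351 -0.1272  0.1056] [-3.1413e+00  9.0000e-04  3.1407e+00]
[-0.07844775  0.39148644 -0.69772935]
```

>>> step_arm([
  [[0.008,0.019,0.05],0],
  [[0.008,0.019,0.1],0],
  [[0.008,0.019,0.13],0],
  [[0.008,0.019,0.145],0],
  [[0.008,0.019,0.145],0],
  [[0.008,0.019,0.145],0],
])

```text
time: 24.42
tool_pos: [0.5344, -0.1259, 0.0965]
tool_rot: [3.142, 0.0, 3.141]
contact_force: [-0.7, 0.1, 1.9]
opening: 0.022
grip_force: 7.9
```

>>> step_arm([
  [[0,0,0],0],
  [[0,0,0],0],
  [[0,0,0],0],
  [[0,0,0],0],
  [[0,0,-0.3],0],
  [[0,0,-0.8],0],
  [[0,0,-1.5],0],
  [[-0.4,0,-2.0],0],
  [[-0.7,0,-2.2],0],
  [[-0.7,0,-2.2],0],
], hand=130)

```text
time: 25.68
tool_pos: [0.5772, -0.126, 0.229]
tool_rot: [-3.141, 0.002, 3.141]
contact_force: [0.1, -0.5, -0.2]
opening: 0.0449
grip_force: 0.0
```

>>> step_arm([
  [[0,0,0],0],
  [[0,0,0],0],
])

```text
time: 25.92
tool_pos: [0.5754, -0.1258, 0.2275]
tool_rot: [3.141, -0.002, 3.141]
contact_force: [-0.2, -0.3, 0.1]
opening: 0.045
grip_force: 0.0
```

Run:
```python
from iris import *
C=cam("wrist");np.savez("w10.npz",*C);save(C,"w10.png",(150,50,470,290),2.5)
s=robot.observe();print(s["tool_pos"],s["tool_rot"],s["time"],s["contact_force"])
hsv=cv2.cvtColor(C[0],cv2.COLOR_RGB2HSV)
m=(((hsv[...,0]<10)|(hsv[...,0]>165))&(hsv[...,1]>90)).astype(np.uint8)
n,l,st,ce=cv2.connectedComponentsWithStats(m)
for i in range(1,n):
    if st[i,4]>20:print(st[i],ce[i].round(1),cast(C,ce[i],.1125)[0].round(4))
for c in((.5346,-.1253),(.5346,-.1263)):print(lines(C,c))
```

```text
[ 0.57555607 -0.12587625  0.22770839] [ 3.14099515e+00 -1.51551549e-03  3.14054512e+00] 25.975 [ 0.1740717   0.86149481 -1.23656528]
[550 104  13   6  75] [555.9 106.5] [0.4885 0.0277 0.1125]
[299 168  27  26 539] [312.4 180.4] [ 0.5347 -0.1264  0.1125]
((np.float64(4.066551397504094), np.float64(99.79706152433427)), (np.float64(4.05096005328874), np.float64(52.45)))
((np.float64(4.044735240436807), np.float64(89.18089990817258)), (np.float64(4.029905320774355), np.float64(49.45)))
```

View pics/w10.png

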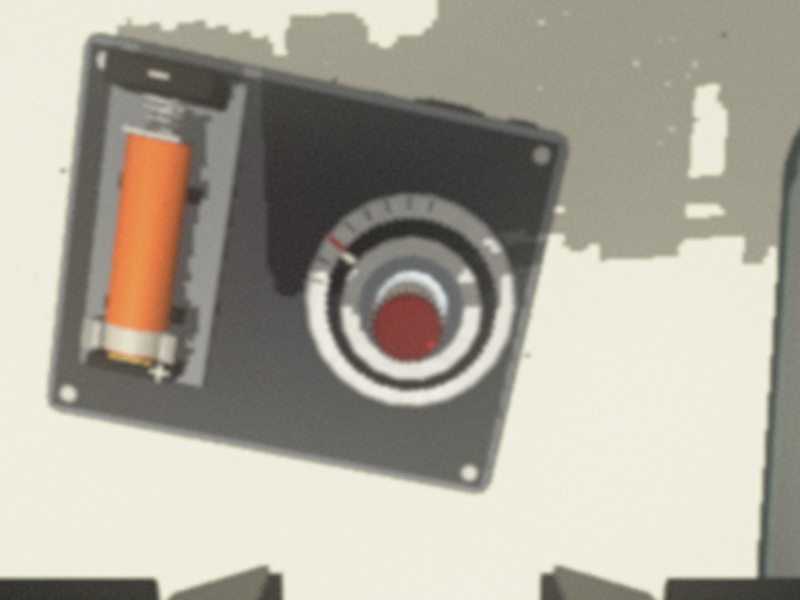

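The final view shows the cell held by its clips at (140,345), the iris line (347,259) meeting the red line (337,244) with parallax allowed for, and the red-capped vial upright at mid-window (407,325).

```bash
python3 -c "
from cell import robot
print(robot.hand_in())"
```

```text
the job is handed in; nothing more can be done
None
```

I handed the job in at about 26 s: the cell is clipped in its bay, the iris line measures about 0.015 rad past the red line (I left it there), and the red-capped vial stands upright within about 1 mm of the window's centre; no verdict came back.

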